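# Pry open the dust cover and hold up a bush in the tongs

## Robot

A 6-joint arm with a two-finger parallel gripper is mounted at the origin on the work surface. World frame = base frame: x ahead of the robot, y to its left, z up, the work surface at z = 0. Lengths are in m, angles in rad, forces in N, time in s.
With the tool pointing down it reaches from about 0.3 to 0.775 m from the base axis. Payload 14.6 kg.
Tool frame: the origin (TCP) lies on the mounting face of the last link; the fingertips stand 199 mm ahead of it and the grasp point (between the pads) lies 180 mm ahead of it; z points along the fingers, y is the line along which they close (so a half turn about z gives the same grasp; the last joint's range is limited). The gripper opens to 94 mm and grips with 3 to 60 N. Pads are 16 mm wide; open, the fingers measure 119 mm over their backs; the gripper's body (75 mm by 177 mm) begins 78 mm behind the grasp point.
Start: joints at [1.05, 0.3, 1.521, -0, 1.321, -0.067], TCP at [0.241, 0.494, 0.405] pointing down, gripper open.
Joint ranges: [-3.03, 3.03], [-0.79, 2.21], [0.23, 2.52], [-1.04, 4.18], [0, 3.07], [-2.55, 2.55]. Speed limits (rad/s): [2.22, 2.22, 2.57, 3.14, 3.14, 3.14].

## Interface

Orientations are given as [roll, pitch, yaw] about the fixed x, y, z axes, in that order (R = Rz(yaw) Ry(pitch) Rx(roll)).
In Python, from station import telemetry, cams, workorder, finder gives the robot as it stands.
- The arm moves only by the tool jog_arm, never from a script. Its argument "rows" is a list of rows, each an object with "gripper": the finger opening in m, from 0 to 0.094; "slide": the shift along the tool's x, y, z in m, a list of three; "spin": the turn about the tool's z in rad. In form: [{"gripper": gripper, "slide": [tx, ty, tz], "spin": spin}, ...]. A call has 1 to 8 rows; each row is the pose to reach, as a shift and turn from the pose commanded when the call began, along the tool's axes at that moment; what a row does not reach only later rows make up. A row lasts 1/10 s, in which the tool goes at most 50 mm and 8.59 degrees, less where a joint would pass 70% of its speed; a pose out of reach is approached as far as the arm can. A call with a gripper value outside its range is refused whole. The fingers move at their own pace and stop on an object; "squeeze" is the grip in N (left out, the last holds). Time passes only in rows, so rows that repeat a pose let the fingers close. It gives the time, the measured TCP pose, the force, the opening and the grip force at its end, in the units of the state.
- telemetry.get_obs(): the state, without advancing time (a new reading comes with each control period).
- cams.camera(name): name is "side" or "top" or "wrist"; returns (picture, depth): 480x640x3 uint8, red, green, blue; 480x640 float32, m along the optical axis (not along the pixel's ray), 0 where there is no reading.
- cams.camera_info(name): a dict with "camera_matrix" (3x3 intrinsics, pixels), "R" (3x3) and "t" (3): a world point X has camera coordinates R X + t; the wrist camera has in their place "tool_from_camera" (4x4, takes a point from camera to tool coordinates, whose origin is the TCP and whose axes are the flange's). Camera axes: x right, y down, z forward; pixel columns grow to the right and rows downward; lengths in m; the calibration is good to about 2 mm. A picture is of the moment at which its call begins: read the wrist's pose just before it. camera_info takes no time and is no camera call.
- workorder.hand_in(): hands the job in; it is judged then, once.
Trained networks look in the newest picture that a camera, given by its name, has taken for a name from the list of things; names that differ only in an ending like _2 or _b are one class to them, and where a whole thing is asked for, a point or a joint stands for the part that bears it (a point fixed in the world has none). Each returns a list of dicts, best first, with "confidence" (0 to 1); they miss things now and then, are a little off and sometimes report something else, mostly with a low value. They report only what shows in the picture. A call takes as long as a camera call. They do not tell look-alikes from the thing itself.
- finder.find_in(target, camera): "point" ([x, y, z] in m, in world coordinates, good to about 4 mm: the middle of the surface that is visible of it).
- finder.masks_of(target, camera): "region" (480x640 bool, what is visible of it).
The state is a dict: "time_s": time; "qpos": joint angles; "joint_vel": joint speeds; "tau": joint torques, N m; "ee_pos": TCP position; "eef_rot": TCP orientation; "force": force on the tool from outside, world axes, zero at the start; "moment": the same for the moment, N m; "grip_width": finger opening in m; "grip_force": force on a finger pad.
Only numpy, scipy, OpenCV 4.12 (cv2) and the standard library are available. Lean on these libraries where they do the work, as an engineer would, in place of code of your own. Each camera call takes 0.05 s, during which the arm holds its last target. There are 200 camera calls.

## Task

Pick up the flat scraper, put its thin blade into the slot under the front lip of the case's dust cover and lever the cover up until it stands open by 60 degrees or more, touching the cover with the scraper only; then lay the scraper back on the bench. Pick up the spring tongs, close their jaws on the taller part in the case (the plain bush, not the flat collar) and lift it well clear, about 8 cm above the base of the case. Finish while still holding it up in the squeezed tongs, keeping your fingers off the bush and leaving the collar and everything else on the bench where it is.

Things in the scene. Friction and masses are not known exactly. Their poses are not given: they have to be found in the camera images.
- case: Grey painted base block of the parts case, fixed to the bench: 130 (x) by 170 (y) by 30 mm high, origin under its centre, its -x side faces the robot, its flat top is 30 mm above the bench. A clear, hinged dust cover sits on it.
- cover (a joint): Hinge angle of the clear dust cover, rad: 0 closed, grows as the front lip rises, stop at 1.75. Hinge line: point case_hinge, along the case's y. Stiff hinge: the cover stays at any angle it is left; the lip needs about 2 N to lift. It has 3 mm walls, a flat top 60 mm above the base over the rear 60 mm, and a front panel sloping down from there to the lip at the front edge.
- cover_lip (a point): Middle of the lower front edge of the cover's grey lip (bar 6 x 6 mm), 130 mm from the hinge line, moving with the cover. Closed, it is straight above the front edge of the base, with a slot 8 mm high and 84 mm wide between lip and base (38 mm above the bench); nothing stands in the 40 mm behind the slot.
- case_hinge (a point): Middle of the cover's hinge line, 65 mm behind the case centre, 30 mm above the bench; axes as the case.
- bush: The part to lift: plain steel bush, upright cylinder 30 mm across and 36 mm tall with a shallow bore in its top, about 90 g, standing loose on the case base left or right of its middle (about 38 mm). Origin at the centre of its underside, z up.
- collar: The other part in the case, to be left alone: flat steel ring 36 mm across, 14 mm tall, standing on the other side of the middle. Origin at the centre of its underside.
- blade: Flat scraper lying on the bench. Wooden handle 110 (x) by 24 (y) by 28 mm high, origin under the handle's centre; from its +x end a 2 mm thick, 30 mm wide steel blade runs level, 14 mm above the handle's underside, to its tip at x = +150 mm. 130 g, balances about 10 mm ahead of the origin.
- blade_tip (a point): Middle of the blade's straight front edge, 150 mm ahead of the scraper's origin and 14 mm above its underside; axes as the scraper.
- tongs: Steel spring tongs lying flat, 22 mm high, 140 g, both arms opening along y. Origin on the midline under the gripping place, near the balance point; pivot block at -x, jaws at +x, overall -104 to +110 mm. Over the arms at the origin: 54 mm open, about 42 mm with the 30 mm bush in the jaws, 28 mm shut; at most 68 mm over the jaws. Spring: 4 to 5 N there.
- tongs_left (a joint): Closing angle of each tongs arm, rad: 0 fully open (54 mm over the arms at the grip, jaws 50 mm apart), about 0.07 with a 30 mm part in the jaws, 0.15 shut.
- tongs_jaw (a point): Middle between the two jaws, 92 mm ahead of the tongs' origin and 11 mm above their underside; axes as the tongs. Each jaw is a shallow V 32 mm long and 22 mm high.
- tube: Bystander, leave alone: plain alloy tube 44 mm across, 90 mm tall, standing open end up to the left of the case. Origin at the centre of its underside.
- short_tube: Bystander, leave alone: plain alloy tube 44 mm across, 45 mm tall, standing at the far right near the yellow bins. Origin at the centre of its underside.
- carton: Bystander, leave alone: closed cardboard carton 60 x 90 x 25 mm behind the case. Origin at the centre of its underside.
- big_nut: Bystander, leave alone: square dark steel nut 36 x 36 x 18 mm lying at the left near the yellow bin. Origin at the centre of its underside.
- wrench: Bystander, leave alone: steel wrench 150 mm long lying across the bench between robot and case, under 12 mm thick. Origin at the centre of its underside.
- can: Bystander, leave alone: closed grey can 52 mm across, 120 mm tall, standing to the right of the case. Origin at the centre of its underside.
There are look-alikes about, which are no part of the job. Of the things that look like the tongs, the larger one is meant.

How it is judged:
By the outcome, as a careful person would: the job done as asked, in the order asked, and still so for the second after the job is handed in, while the arm keeps its last pose, push and grip.
It also fails if it takes over 64 s, if anything falls off the work surface, if the arm or the gripper's body presses on something with over 40 N, if the wrist force passes 120 N, or if a joint passes its speed limit or range.

## Working session

There is one attempt and no reset: what is moved stays moved. The work goes in short steps, Python scripts to look and compute and a tool call to move; the robot and the scene stay as the last step left them, time stands still between calls to the robot, and variables do not carry over. Pictures are saved under pics/ and viewed, at most 12 in all, crops included, and the job is handed in when it is done.

Besides the shell and the picture viewer there is one more tool, called after "Call:" as name(argument=value, ...) on one line, values as JSON. jog_arm: Moves the arm, as the interface text tells. Its arguments: {"type":"object","properties":{"rows":{"type":"array","items":{"type":"object","properties":{"gripper":{"type":"number"},"slide":{"type":"array","items":{"type":"number"}},"spin":{"type":"number"}}}},"squeeze":{"type":"number"}},"required":["rows"]}

```bash
mkdir -p pics; ls
cat > h.py <<'E'
import numpy as np, cv2
from station import telemetry, cams, workorder, finder
from scipy.spatial.transform import Rotation as Ro
def shot(n):
    o=telemetry.get_obs(); p,d=cams.camera(n); return o,p,d
def cam(n,o=None):
    i=cams.camera_info(n); K=np.array(i["camera_matrix"])
    if n=="wrist":
        T=np.eye(4); T[:3,:3]=Ro.from_euler('xyz',o["eef_rot"]).as_matrix(); T[:3,3]=o["ee_pos"]
        W=T@np.array(i["tool_from_camera"])
    else:
        W=np.eye(4); R=np.array(i["R"]); W[:3,:3]=R.T; W[:3,3]=-R.T@np.array(i["t"])
    return K,W
def cloud(d,K,W):
    v,u=np.mgrid[:480,:640]
    P=np.stack([(u-K[0,2])/K[0,0]*d,(v-K[1,2])/K[1,1]*d,d],-1)
    X=P@W[:3,:3].T+W[:3,3]; X[d==0]=np.nan; return X
def proj(X,K,W):
    P=(np.atleast_2d(X)-W[:3,3])@W[:3,:3]; q=P@K.T; return q[:,:2]/q[:,2:]
E
python3 - <<'E'
from h import *
o,p,d=shot("top"); cv2.imwrite("pics/top.png",p[:,:,::-1])
np.savez("top.npz",p=p,d=d)
print(o)
for n in ["case","blade","blade_tip","tongs","tongs_jaw","bush","collar","cover_lip","wrench","tube","can"]:
    print(n,[(np.round(r["point"],3).tolist(),round(r["confidence"],2)) for r in finder.find_in(n,"top")])
o,p,d=shot("side"); cv2.imwrite("pics/side.png",p[:,:,::-1])
np.savez("side.npz",p=p,d=d)
E
```

```text
pics
{'time_s': 0.0, 'qpos': array([ 1.05039252e+00,  3.00469712e-01,  1.52159415e+00, -3.09390384e-05,
        1.32073720e+00, -6.66013146e-02]), 'joint_vel': array([-0.00028205,  0.00084674,  0.00044975,  0.00020149,  0.00034012,
        0.00210295]), 'tau': array([-1.33416226e-03, -5.31807947e+01, -3.52733624e+01,  7.07299495e-02,
        2.43280845e-02, -9.36589277e-05]), 'ee_pos': array([0.24109843, 0.4942965 , 0.40408143]), 'eef_rot': array([-3.14038492e+00, -5.05213994e-05,  2.68779781e+00]), 'force': array([ 0.03164725,  0.31008612, -0.13377618]), 'moment': array([0.02258176, 0.00862928, 0.0052605 ]), 'grip_force': 0.0, 'grip_width': 0.09420914011909601}
case [([0.59, -0.056, 0.083], 0.92)]
blade [([0.481, -0.326, 0.023], 0.8), ([0.605, -0.459, 0.026], 0.41)]
blade_tip [([0.479, -0.327, 0.018], 0.78)]
tongs [([0.226, 0.343, 0.013], 0.97)]
tongs_jaw [([0.402, 0.263, 0.021], 0.56), ([0.222, 0.343, 0.015], 0.56)]
bush []
collar []
cover_lip [([0.591, -0.056, 0.086], 0.84), ([0.369, -0.003, 0.002], 0.18)]
wrench [([0.371, -0.001, 0.003], 0.86), ([0.406, 0.258, 0.023], 0.4)]
tube [([0.682, 0.312, 0.056], 0.88)]
can [([0.667, -0.303, 0.111], 0.8)]
```

View pics/top.png

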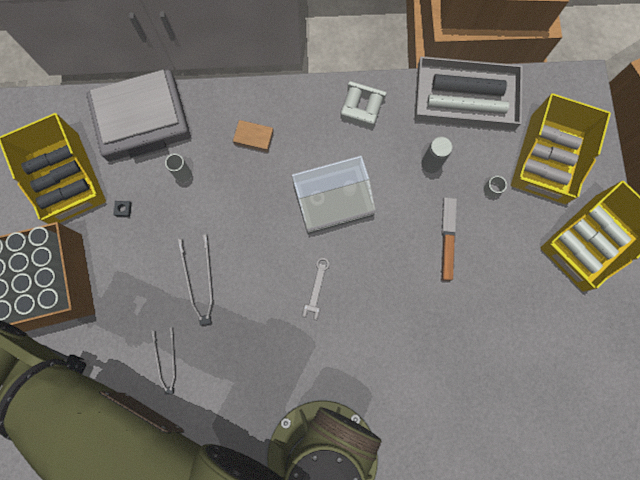

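View pics/side.png

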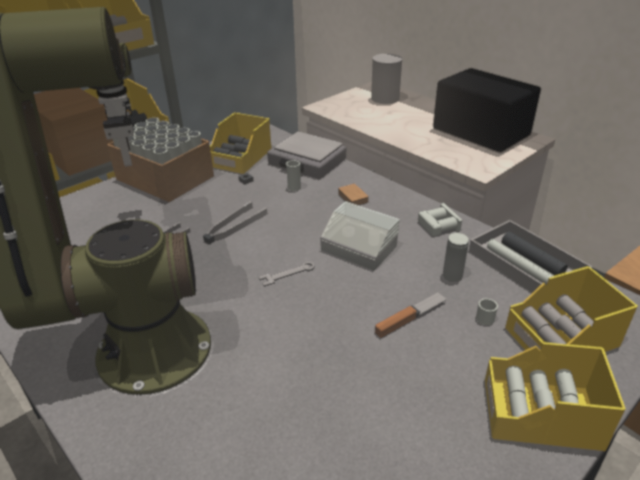

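Top view: candidates for the tongs are the larger pair at (197,280) and the smaller pair at (167,360), so I take the larger. The only scraper is at (448,240), with its blade pointing up in the picture. The case is at (333,195), the wrench at (316,290). Both parts are faintly visible under the cover. Next I measure.

Run:
```python
from h import *
z=np.load("top.npz"); p,d=z["p"],z["d"]; K,W=cam("top"); X=cloud(d,K,W)
print("cam",W[:3,3],K[0,0])
def pca(m,n):
    P=X[m]; P=P[~np.isnan(P[:,0])]; c=P[:,:2]
    r=cv2.minAreaRect((c*1000).astype(np.float32)); print(n,len(P),"rect",np.round(r[0],1),np.round(r[1],1),round(r[2],1),"z",np.nanpercentile(P[:,2],[5,50,95]).round(4))
hsv=cv2.cvtColor(p,cv2.COLOR_RGB2HSV)
box=np.zeros((480,640),bool); box[190:290,430:470]=1
pca(box&(hsv[...,1]>120),"handle")
pca(box&(hsv[...,1]<60)&(X[...,2]>0.009),"bladesteel")
box=np.zeros((480,640),bool); box[225:335,170:225]=1
m=box&(X[...,2]>0.008); pca(m,"tongs")
box=np.zeros((480,640),bool); box[150:240,285:380]=1
pca(box&(X[...,2]>0.02),"case>20"); pca(box&(X[...,2]>0.08),"case>80"); 
for b in [(165,200,0,0)]:
  pass
f=cv2.resize(p[145:245,280:390],None,fx=5,fy=5,interpolation=cv2.INTER_CUBIC)
g=cv2.resize(p[190:290,410:470],None,fx=5,fy=5,interpolation=cv2.INTER_CUBIC)
t=np.hstack([f,g])[:,:800]; cv2.imwrite("pics/c1.png",t[:,:,::-1])
i=cams.camera_info("wrist"); print(np.round(i["tool_from_camera"],3),np.round(i["camera_matrix"],0))
```

```text
cam [0.23022223 0.005829   1.29886604] 541.3161980098319
handle 400 rect [ 436.5 -322.8] [ 22.9 108.2] 82.6 z [0.0225 0.0268 0.0315]
bladesteel 494 rect [ 483.1 -328. ] [ 31.5 206.1] 80.9 z [0.0103 0.0147 0.021 ]
tongs 568 rect [415.7 286.1] [109.3 256.3] 89.2 z [0.0093 0.0202 0.0262]
case>20 4372 rect [594.5 -56.5] [135.  170.6] 13.2 z [0.0421 0.0821 0.0923]
case>80 2284 rect [617.2 -51.3] [ 87.3 170.4] 13.7 z [0.0825 0.089  0.0932]
[[-0.    -0.966 -0.259  0.076]
 [ 1.    -0.001  0.     0.001]
 [-0.001 -0.259  0.966  0.019]
 [ 0.     0.     0.     1.   ]] [[413.   0. 325.]
 [  0. 413. 243.]
 [  0.   0.   1.]]
```

View pics/c1.png

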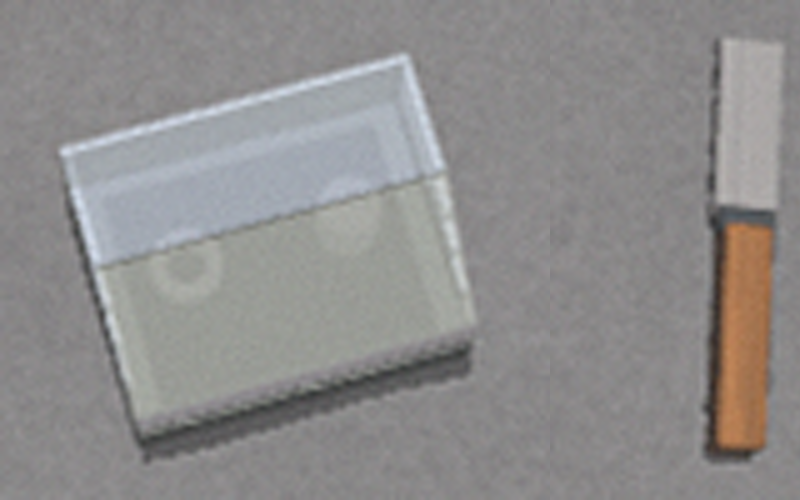

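Call:
jog_arm(rows=[{"gripper": 0.094, "slide": [-0.276, -0.322, 0], "spin": 1.2}, {"gripper": 0.094, "slide": [-0.276, -0.322, 0], "spin": 1.2}, {"gripper": 0.094, "slide": [-0.276, -0.322, 0], "spin": 1.2}, {"gripper": 0.094, "slide": [-0.276, -0.322, 0], "spin": 1.2}, {"gripper": 0.094, "slide": [-0.276, -0.322, 0], "spin": 1.2}, {"gripper": 0.094, "slide": [-0.276, -0.322, 0], "spin": 1.2}, {"gripper": 0.094, "slide": [-0.276, -0.322, 0], "spin": 1.2}, {"gripper": 0.094, "slide": [-0.276, -0.322, 0], "spin": 1.2}])

```text
time_s: 1.45
ee_pos: [0.3417, 0.1053, 0.405]
eef_rot: [3.14, -0.0, 1.482]
force: [1.6, -0.3, 0.6]
grip_width: 0.0938
grip_force: 0.0
```

Call:
jog_arm(rows=[{"gripper": 0.094, "slide": [-0.4, 0.136, 0.03], "spin": 1.19}, {"gripper": 0.094, "slide": [-0.4, 0.136, 0.03], "spin": 1.19}, {"gripper": 0.094, "slide": [-0.4, 0.136, 0.03], "spin": 1.19}, {"gripper": 0.094, "slide": [-0.4, 0.136, 0.03], "spin": 1.19}, {"gripper": 0.094, "slide": [-0.4, 0.136, 0.03], "spin": 1.19}, {"gripper": 0.094, "slide": [-0.4, 0.136, 0.03], "spin": 1.19}, {"gripper": 0.094, "slide": [-0.4, 0.136, 0.03], "spin": 1.19}, {"gripper": 0.094, "slide": [-0.4, 0.136, 0.03], "spin": 1.19}])

```text
time_s: 2.25
ee_pos: [0.4386, -0.2821, 0.3762]
eef_rot: [3.141, -0.0, 0.291]
force: [-0.2, -0.3, 0.0]
grip_width: 0.0939
grip_force: 0.0
```

Call:
jog_arm(rows=[{"gripper": 0.094, "slide": [0, 0, 0], "spin": 0.15}, {"gripper": 0.094, "slide": [0, 0, 0], "spin": 0.33}, {"gripper": 0.094, "slide": [0, 0, 0], "spin": 0.33}, {"gripper": 0.094, "slide": [0, 0, 0], "spin": 0.33}])

```text
time_s: 2.65
ee_pos: [0.4386, -0.2797, 0.3764]
eef_rot: [3.142, -0.0, -0.029]
force: [-0.5, -0.3, -0.5]
grip_width: 0.0939
grip_force: 0.0
```

```bash
cat >> h.py <<'E'
def go(o,x,y,z,yaw):
    "slide/spin from obs to TCP target"
    R=Ro.from_euler('xyz',o["eef_rot"]).as_matrix()
    s=R.T@(np.array([x,y,z])-o["ee_pos"]); c=Ro.from_euler('xyz',o["eef_rot"]).as_euler('xyz')[2]
    print("slide",s.round(4),"spin",round((c-yaw+np.pi)%(2*np.pi)-np.pi,4),"q6",o["qpos"][5].round(2))
E
python3 - <<'E'
from h import *
o,p,d=shot("wrist"); cv2.imwrite("pics/w1.png",p[:,:,::-1]); np.savez("w1.npz",p=p,d=d)
K,W=cam("wrist",o); X=cloud(d,K,W)
print(o["time_s"],o["ee_pos"],o["eef_rot"],"bench z",np.nanpercentile(X[...,2],[5,30,50]))
hsv=cv2.cvtColor(p,cv2.COLOR_RGB2HSV)
m=((hsv[...,1]>110)&(hsv[...,0]<25)).astype(np.uint8)
n,l,st,c=cv2.connectedComponentsWithStats(m); k=1+np.argmax(st[1:,4]); print("px",c[k],st[k])
P=X[(l==k)&(X[...,2]>0.022)]; r=cv2.minAreaRect((P[:,:2]*1000).astype(np.float32)); print(r,np.nanmedian(P[:,2]))
v=cv2.fitLine((P[:,:2]*1000).astype(np.float32),cv2.DIST_L2,0,.01,.01).ravel(); print("line",v,np.degrees(np.arctan2(v[1],v[0])))
s=(X[...,2]>0.009)&(X[...,2]<0.02)&(hsv[...,1]<70)&(np.abs(X[...,0]-0.54)<.1)&(np.abs(X[...,1]+.325)<.06)
P=X[s]; r=cv2.minAreaRect((P[:,:2]*1000).astype(np.float32)); print("blade",r,np.nanmedian(P[:,2]))
E
```

```text
2.65 [ 0.43859753 -0.27973477  0.37640138] [ 3.14151007e+00 -1.37561408e-04 -2.93762192e-02] bench z [-0.00044096  0.00052335  0.00109653]
px [381.25936524 223.0359001 ] [ 358  159   48  131 3844]
((437.35235595703125, -324.59100341796875), (23.568479537963867, 108.6627426147461), 81.76837158203125) 0.028385080748498714
line [ 9.8973149e-01 -1.4293917e-01  4.4005283e+02 -3.2447128e+02] -8.217958
blade ((536.9668579101562, -339.477783203125), (30.48650550842285, 97.68164825439453), 81.79265594482422) 0.015615821006762176
```

View pics/w1.png

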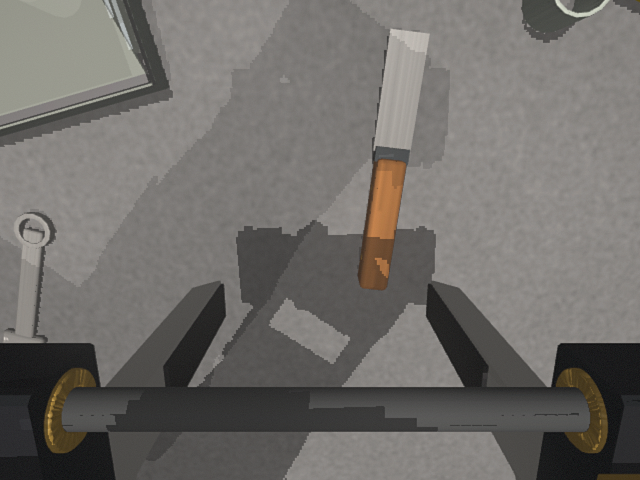

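The wrist view shows the scraper handle at (381,223) and its blade going up to (408,32). World handle centre is (0.4375,-0.3245), yaw -8.2°, and the sizes match the description.

Call:
jog_arm(rows=[{"gripper": 0.094, "slide": [0.038, 0.049, 0.04], "spin": 0.114}, {"gripper": 0.094, "slide": [0.038, 0.049, 0.08], "spin": 0.114}, {"gripper": 0.06, "slide": [0.038, 0.049, 0.12], "spin": 0.114}, {"gripper": 0.06, "slide": [0.038, 0.049, 0.15], "spin": 0.114}, {"gripper": 0.06, "slide": [0.038, 0.049, 0.173], "spin": 0.114}, {"gripper": 0.06, "slide": [0.038, 0.049, 0.173], "spin": 0.114}])

```text
time_s: 3.3
ee_pos: [0.475, -0.3298, 0.2015]
eef_rot: [-3.141, 0.002, -0.143]
force: [1.0, -0.2, 0.2]
grip_width: 0.0656
grip_force: 0.0
```

Call:
jog_arm(rows=[{"gripper": 0.01, "slide": [0, 0, 0], "spin": 0}, {"gripper": 0.01, "slide": [0, 0, 0], "spin": 0}, {"gripper": 0.01, "slide": [0, 0, 0], "spin": 0}, {"gripper": 0.01, "slide": [0, 0, 0], "spin": 0}, {"gripper": 0.01, "slide": [0, 0, 0], "spin": 0}], squeeze=60)

```text
time_s: 3.8
ee_pos: [0.475, -0.3301, 0.2036]
eef_rot: [3.141, -0.0, -0.146]
force: [-0.3, -1.2, 1.3]
grip_width: 0.0257
grip_force: 0.4
```

Call:
jog_arm(rows=[{"gripper": 0.01, "slide": [0, 0, 0], "spin": 0}, {"gripper": 0.01, "slide": [0, 0, 0], "spin": 0}, {"gripper": 0.01, "slide": [0, 0, -0.03], "spin": 0}, {"gripper": 0.01, "slide": [0, 0, -0.086], "spin": 0}, {"gripper": 0.01, "slide": [-0.03, -0.05, -0.086], "spin": -0.1}, {"gripper": 0.01, "slide": [-0.06, -0.1, -0.086], "spin": -0.2}, {"gripper": 0.01, "slide": [-0.09, -0.15, -0.086], "spin": -0.3}, {"gripper": 0.01, "slide": [-0.132, -0.2035, -0.086], "spin": -0.382}])

```text
time_s: 4.6
ee_pos: [0.3931, -0.1459, 0.2891]
eef_rot: [-3.142, -0.0, 0.24]
force: [1.7, 0.3, 0.3]
grip_width: 0.0238
grip_force: 59.9
```

Call:
jog_arm(rows=[{"gripper": 0.01, "slide": [0, 0, 0], "spin": 0}, {"gripper": 0.01, "slide": [0, 0, 0], "spin": 0}])

```text
time_s: 4.8
ee_pos: [0.3941, -0.1471, 0.2897]
eef_rot: [3.141, -0.001, 0.237]
force: [0.6, -0.4, -0.4]
grip_width: 0.0235
grip_force: 59.9
```

Run:
```python
from h import *
o,p,d=shot("wrist"); cv2.imwrite("pics/w2.png",p[:,:,::-1]); np.savez("w2.npz",p=p,d=d,e=o["ee_pos"],r=o["eef_rot"])
K,W=cam("wrist",o); X=cloud(d,K,W)
print(o["time_s"],o["ee_pos"],o["eef_rot"],o["grip_width"],o["grip_force"])
y=o["eef_rot"][2]; R=np.array([[np.cos(y),np.sin(y)],[-np.sin(y),np.cos(y)]])
L=(X[...,:2]-o["ee_pos"][:2])@R.T  # local: ahead, left
Z=X[...,2]
# blade: points in front
b=(L[...,0]>0.03)&(L[...,0]<0.125)&(abs(L[...,1])<.025)&(Z>0.07)
print("blade n",b.sum(),"ahead max",np.nanpercentile(L[b][:,0],[50,99.5]),"left",np.nanpercentile(L[b][:,1],[1,50,99]))
for a in (.05,.07,.09,.105): 
    m=b&(abs(L[...,0]-a)<.006); print(a,np.nanmedian(Z[m]),np.nanmedian(L[m][:,1]))
print("lip proj",proj([.5313,-.0717,.038],K,W))
```

```text
4.8 [ 0.39412875 -0.1471025   0.28965068] [ 3.14096706e+00 -6.48802703e-04  2.36821880e-01] 0.023458501266247288 59.94694411754608
blade n 26635 ahead max [0.04676477 0.11129852] left [-0.0243678   0.00075641  0.02437186]
0.05 0.10177888639177815 0.0011684109789854712
0.07 0.10180495445429875 0.0015488827075238517
0.09 0.10182622528810331 0.0015296202326366257
0.105 0.10187188706644182 0.001873876058618031
lip proj [[244.40859879 -26.17964518]]
```

View pics/w2.png

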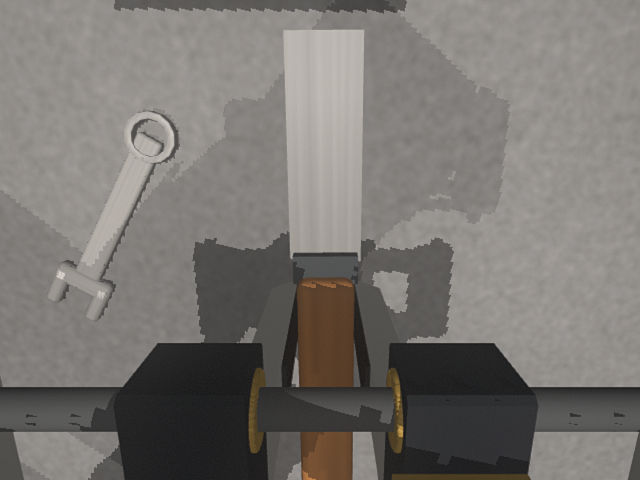

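The view shows the blade straight ahead with its tip at (324,30), level, tip 111 mm ahead of the TCP. The wrench at (110,210) is clear of the path. I go to 30 mm before the slot.

Call:
jog_arm(rows=[{"gripper": 0.01, "slide": [0.005, -0.02, 0.02], "spin": 0}, {"gripper": 0.01, "slide": [0.01, -0.04, 0.04], "spin": 0}, {"gripper": 0.01, "slide": [0.01, -0.04, 0.066], "spin": 0}, {"gripper": 0.01, "slide": [0.01, -0.04, 0.066], "spin": 0}, {"gripper": 0.01, "slide": [0.01, -0.04, 0.066], "spin": 0}])

```text
time_s: 5.35
ee_pos: [0.3951, -0.1072, 0.2235]
eef_rot: [-3.141, 0.001, 0.235]
force: [0.3, -0.1, -0.6]
grip_width: 0.0234
grip_force: 59.9
```

Run:
```python
from h import *
o,p,d=shot("side"); K,W=cam("side")
print(o["time_s"],o["ee_pos"],o["eef_rot"],o["force"])
F=np.array([.5313,-.0717]);u=np.array([.972,.234]);n=np.array([-.234,.972])
pts=[[*(F+k*.085*n),z] for k in(-1,1) for z in(.0,.03,.038)]+[[*(F-.03*u+k*.015*n),.034] for k in(-1,1)]
q=proj(pts,K,W); print(q.round(1)); X=cloud(d,K,W)
s=5; a,b=(q.min(0)-[25,35]).astype(int); c=p[b:b+110,a:a+150]; c=cv2.resize(c,None,fx=s,fy=s,interpolation=cv2.INTER_CUBIC)
for i,t in enumerate(q): cv2.circle(c,tuple(int(v) for v in (t-[a,b])*s+2),3,(255,0,0) if i<6 else (0,255,0),-1)
cv2.imwrite("pics/s2.png",c[:,:,::-1])
```

```text
5.35 [ 0.39507876 -0.10715283  0.22353006] [-3.14123489e+00  6.26384452e-04  2.34614565e-01] [ 0.27919758 -0.05358909 -0.60198971]
[[373.3 270.6]
 [373.8 261.6]
 [373.9 259.2]
 [319.  250. ]
 [318.8 241.2]
 [318.8 238.8]
 [344.6 257.7]
 [334.9 254. ]]
```

View pics/s2.png

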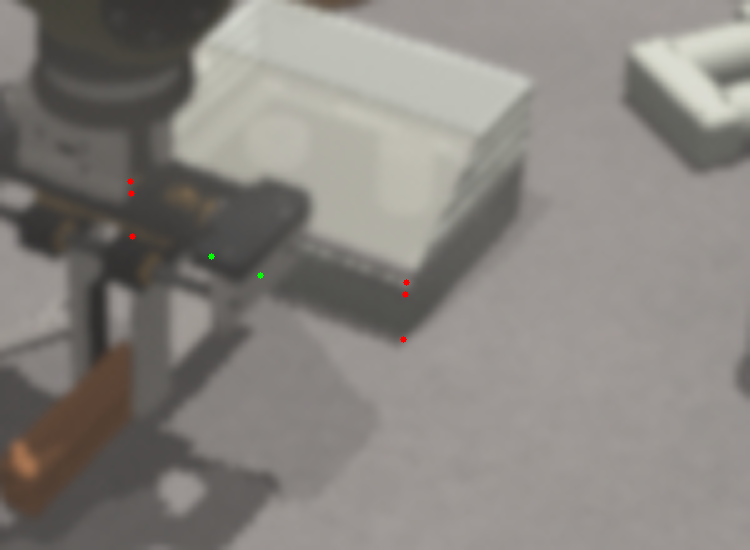

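The projected corner (403,339) matches the block's, so the case pose is good. Now I insert the blade.

Call:
jog_arm(rows=[{"gripper": 0.01, "slide": [0.01, 0, 0], "spin": 0}, {"gripper": 0.01, "slide": [0.02, 0, 0], "spin": 0}, {"gripper": 0.01, "slide": [0.03, 0, 0], "spin": 0}, {"gripper": 0.01, "slide": [0.037, 0, 0], "spin": 0}, {"gripper": 0.01, "slide": [0.044, 0, 0], "spin": 0}, {"gripper": 0.01, "slide": [0.048, 0, 0], "spin": 0}, {"gripper": 0.01, "slide": [0.048, 0, 0], "spin": 0}])

```text
time_s: 6.1
ee_pos: [0.4416, -0.095, 0.2232]
eef_rot: [-3.142, 0.0, 0.236]
force: [-0.0, 0.4, -1.7]
grip_width: 0.0237
grip_force: 59.9
```

Call:
jog_arm(rows=[{"gripper": 0.01, "slide": [0.001, 0, -0.014], "spin": 0}, {"gripper": 0.01, "slide": [0.003, 0, -0.0245], "spin": 0}, {"gripper": 0.01, "slide": [0.006, 0, -0.035], "spin": 0}, {"gripper": 0.01, "slide": [0.01, 0, -0.045], "spin": 0}, {"gripper": 0.01, "slide": [0.015, 0, -0.055], "spin": 0}, {"gripper": 0.01, "slide": [0.021, 0, -0.064], "spin": 0}, {"gripper": 0.01, "slide": [0.027, 0, -0.073], "spin": 0}, {"gripper": 0.01, "slide": [0.034, 0, -0.081], "spin": 0}])

```text
time_s: 6.9
ee_pos: [0.4749, -0.0871, 0.305]
eef_rot: [3.141, -0.0, 0.236]
force: [0.5, -0.6, -5.4]
grip_width: 0.0234
grip_force: 59.9
```

Run:
```python
from h import *
o,p,d=shot("side"); print(o["time_s"],o["ee_pos"],o["force"],o["moment"])
c=cv2.resize(p[190:300,280:430],None,fx=5,fy=5,interpolation=cv2.INTER_CUBIC); cv2.imwrite("pics/s3.png",c[:,:,::-1])
```

```text
6.9 [ 0.4748764  -0.08706902  0.30502034] [ 0.53427083 -0.56115056 -5.40327891] [-0.16640381  0.2059024  -0.01323576]
```

View pics/s3.png

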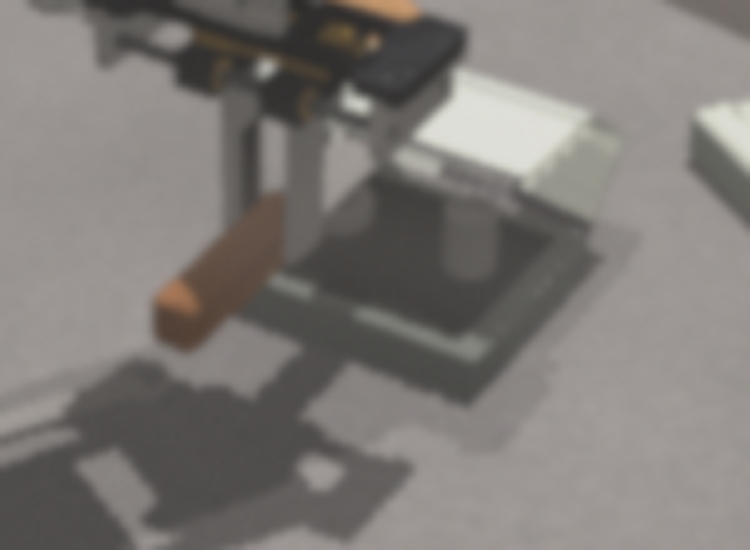

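The cover is opening, at about 40°. The tall bush is on the right at (470,240).

Call:
jog_arm(rows=[{"gripper": 0.01, "slide": [0.008, 0, -0.0075], "spin": 0}, {"gripper": 0.01, "slide": [0.016, 0, -0.014], "spin": 0}, {"gripper": 0.01, "slide": [0.025, 0, -0.0205], "spin": 0}, {"gripper": 0.01, "slide": [0.035, 0, -0.0255], "spin": 0}, {"gripper": 0.01, "slide": [0.045, 0, -0.03], "spin": 0}, {"gripper": 0.01, "slide": [0.055, 0, -0.0335], "spin": 0}, {"gripper": 0.01, "slide": [0.065, 0, -0.036], "spin": 0}, {"gripper": 0.01, "slide": [0.076, 0, -0.038], "spin": 0}])

```text
time_s: 7.75
ee_pos: [0.5489, -0.0692, 0.3424]
eef_rot: [-3.142, 0.0, 0.236]
force: [-0.3, 0.3, -4.1]
grip_width: 0.0238
grip_force: 59.9
```

Run:
```python
from h import *
o,p,d=shot("side"); print(o["time_s"],o["ee_pos"],o["force"],o["moment"])
np.savez("s4.npz",p=p,d=d)
c=cv2.resize(p[180:290,280:430],None,fx=5,fy=5,interpolation=cv2.INTER_CUBIC); cv2.imwrite("pics/s4.png",c[:,:,::-1])
```

```text
7.75 [ 0.54894401 -0.06923142  0.34244632] [-0.30758193  0.30370703 -4.13829025] [-0.13640244  0.6443392   0.00631529]
```

View pics/s4.png

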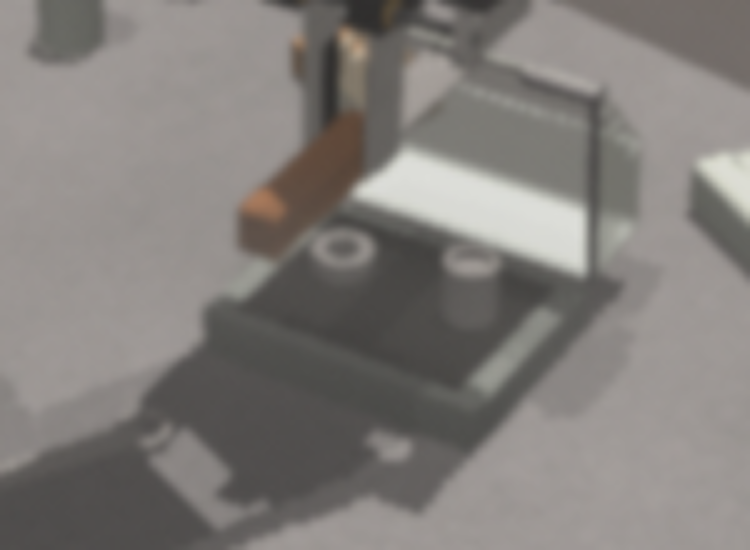

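The cover now stands at about 80° and both parts are visible: the collar ring at (343,250), the bush at (470,285). I back the blade out and return the scraper to its old place.

Call:
jog_arm(rows=[{"gripper": 0.01, "slide": [0, 0, 0.01], "spin": 0}, {"gripper": 0.01, "slide": [-0.01, 0, 0.012], "spin": 0}, {"gripper": 0.01, "slide": [-0.04, 0, 0.012], "spin": 0}, {"gripper": 0.01, "slide": [-0.08, 0, 0.012], "spin": 0}, {"gripper": 0.01, "slide": [-0.12, 0, 0.012], "spin": 0}, {"gripper": 0.01, "slide": [-0.12, 0, 0.012], "spin": 0}])

```text
time_s: 8.4
ee_pos: [0.4276, -0.098, 0.3298]
eef_rot: [-3.141, 0.001, 0.234]
force: [-0.0, -0.2, -0.6]
grip_width: 0.0234
grip_force: 59.9
```

Call:
jog_arm(rows=[{"gripper": 0.01, "slide": [-0.003, 0.045, 0], "spin": 0.1}, {"gripper": 0.01, "slide": [-0.006, 0.09, 0], "spin": 0.2}, {"gripper": 0.01, "slide": [-0.009, 0.135, 0], "spin": 0.3}, {"gripper": 0.01, "slide": [-0.0125, 0.18, 0.0], "spin": 0.382}, {"gripper": 0.01, "slide": [-0.0125, 0.22, 0.01], "spin": 0.382}, {"gripper": 0.01, "slide": [-0.0125, 0.2365, 0.04], "spin": 0.382}, {"gripper": 0.01, "slide": [-0.0125, 0.2365, 0.08], "spin": 0.382}, {"gripper": 0.01, "slide": [-0.0125, 0.2365, 0.11], "spin": 0.382}])

```text
time_s: 9.2
ee_pos: [0.4737, -0.3306, 0.2178]
eef_rot: [-3.141, 0.001, -0.147]
force: [0.2, -1.6, -1.1]
grip_width: 0.0238
grip_force: 59.9
```

Run:
```python
from h import *
o=telemetry.get_obs(); print(o["time_s"],o["ee_pos"],o["eef_rot"]); go(o,.475,-.330,.2036,-.146)
```

```text
9.2 [ 0.4737188  -0.33062013  0.21784248] [-3.14081790e+00  1.19279228e-03 -1.47363941e-01]
slide [ 0.0012 -0.0008  0.0142] spin -0.0014 q6 1.05
```

Call:
jog_arm(rows=[{"gripper": 0.01, "slide": [0, 0, 0.006], "spin": 0}, {"gripper": 0.01, "slide": [0, 0, 0.011], "spin": 0}, {"gripper": 0.01, "slide": [0, 0, 0.0135], "spin": 0}, {"gripper": 0.01, "slide": [0, 0, 0.0145], "spin": 0}, {"gripper": 0.01, "slide": [0, 0, 0.0145], "spin": 0}])

```text
time_s: 9.7
ee_pos: [0.4748, -0.3304, 0.2068]
eef_rot: [3.141, -0.001, -0.146]
force: [-0.1, 0.3, -1.5]
grip_width: 0.0235
grip_force: 59.9
```

Call:
jog_arm(rows=[{"gripper": 0.01, "slide": [0, 0, 0.002], "spin": 0}, {"gripper": 0.01, "slide": [0, 0, 0.003], "spin": 0}, {"gripper": 0.01, "slide": [0, 0, 0.003], "spin": 0}, {"gripper": 0.04, "slide": [0, 0, 0.003], "spin": 0}, {"gripper": 0.06, "slide": [0, 0, 0.003], "spin": 0}, {"gripper": 0.07, "slide": [0, 0, 0.003], "spin": 0}, {"gripper": 0.07, "slide": [0, 0, -0.03], "spin": 0}, {"gripper": 0.07, "slide": [0, 0, -0.08], "spin": 0}], squeeze=20)

```text
time_s: 10.5
ee_pos: [0.4742, -0.3301, 0.2842]
eef_rot: [-3.139, 0.005, -0.146]
force: [0.4, 0.1, 1.1]
grip_width: 0.0608
grip_force: 0.0
```

Run:
```python
from h import *
o=telemetry.get_obs(); print(o["time_s"],o["ee_pos"],o["eef_rot"],o["force"],o["grip_width"]); go(o,.40,.26,.40,.1)
o,p,d=shot("top"); np.savez("top2.npz",p=p,d=d); K,W=cam("top"); X=cloud(d,K,W)
box=np.zeros((480,640),bool); box[225:335,170:225]=1
P=X[box&(X[...,2]>0.008)]
hs=[]
for x0,x1 in((.3,.33),(.35,.37),(.38,.40),(.41,.43),(.45,.47),(.48,.50),(.5,.55)):
    q=P[(P[:,0]>x0)&(P[:,0]<x1)]
    if len(q): print(x0,x1,len(q),q[:,:2].min(0).round(4),q[:,:2].max(0).round(4),q[:,1].mean().round(4))
```

```text
10.5 [ 0.47417944 -0.33006965  0.28424074] [-3.13878982  0.0048654  -0.14623373] [0.36338585 0.09370052 1.13978876] 0.06079606561821286
slide [-0.1599 -0.5733 -0.1134] spin -0.2462 q6 1.05
0.3 0.33 125 [0.3021 0.247 ] [0.3298 0.3416] 0.2636
0.35 0.37 44 [0.3502 0.2443] [0.3697 0.2938] 0.2702
0.38 0.4 38 [0.3813 0.2457] [0.3999 0.2986] 0.272
0.41 0.43 41 [0.4102 0.2482] [0.4299 0.3059] 0.2783
0.45 0.47 40 [0.4508 0.2507] [0.4695 0.3141] 0.2845
0.48 0.5 57 [0.4802 0.253 ] [0.5  0.32] 0.2877
0.5 0.55 55 [0.5002 0.2547] [0.5461 0.3283] 0.2838
```

Call:
jog_arm(rows=[{"gripper": 0.094, "slide": [-0.01, -0.03, -0.05], "spin": 0}, {"gripper": 0.094, "slide": [-0.03, -0.08, -0.1], "spin": -0.05}, {"gripper": 0.094, "slide": [-0.04, -0.13, -0.136], "spin": -0.1}, {"gripper": 0.094, "slide": [-0.05, -0.18, -0.136], "spin": -0.15}, {"gripper": 0.094, "slide": [-0.06, -0.23, -0.136], "spin": -0.2}, {"gripper": 0.094, "slide": [-0.07, -0.28, -0.136], "spin": -0.25}, {"gripper": 0.094, "slide": [-0.08, -0.33, -0.136], "spin": -0.27}, {"gripper": 0.094, "slide": [-0.09, -0.38, -0.136], "spin": -0.27}])

```text
time_s: 11.35
ee_pos: [0.4425, 0.018, 0.4217]
eef_rot: [3.141, -0.001, 0.124]
force: [0.7, 0.1, 0.4]
grip_width: 0.0937
grip_force: 0.0
```

Call:
jog_arm(rows=[{"gripper": 0.094, "slide": [-0.03, -0.05, 0], "spin": 0}, {"gripper": 0.094, "slide": [-0.05, -0.1, 0], "spin": 0}, {"gripper": 0.094, "slide": [-0.06, -0.15, 0], "spin": 0}, {"gripper": 0.094, "slide": [-0.07, -0.2, 0], "spin": 0}, {"gripper": 0.094, "slide": [-0.07, -0.207, 0], "spin": 0}, {"gripper": 0.094, "slide": [-0.07, -0.207, 0], "spin": 0}, {"gripper": 0.094, "slide": [-0.07, -0.207, 0], "spin": 0}])

```text
time_s: 12.05
ee_pos: [0.3481, 0.2129, 0.4212]
eef_rot: [3.141, -0.0, 0.125]
force: [0.5, -0.9, 0.2]
grip_width: 0.094
grip_force: 0.0
```

Run:
```python
from h import *
o,p,d=shot("wrist"); cv2.imwrite("pics/w3.png",p[:,:,::-1]); np.savez("w3.npz",p=p,d=d,e=o["ee_pos"],r=o["eef_rot"])
K,W=cam("wrist",o); X=cloud(d,K,W); print(o["time_s"],o["ee_pos"],o["eef_rot"],o["qpos"][5])
m=(X[...,2]>0.010)&(X[...,2]<.05)&(X[...,0]>.28)&(X[...,0]<.57)&(X[...,1]>.2)&(X[...,1]<.36)
n,l,st,c=cv2.connectedComponentsWithStats(m.astype(np.uint8)); print(st[:8],c[:8].round())
P=X[m]
for x0 in np.arange(.29,.56,.015):
    q=P[abs(P[:,0]-x0)<.004]
    if len(q)>5: print(x0.round(3),len(q),np.percentile(q[:,1],[1,99]).round(4),(np.percentile(q[:,1],[1,99]).sum()/2).round(4),np.median(q[:,2]).round(3))
```

```text
12.05 [0.34807002 0.21294511 0.4211895 ] [ 3.14146147e+00 -7.49590559e-05  1.24947361e-01] 1.9051386460780708
[[     0      0    640    480 303619]
 [   221      0     84    251   3411]
 [   188    239      8     28    170]] [[320. 241.]
 [265. 128.]
 [192. 252.]]
0.29 46 [0.3363 0.3405] 0.3384 0.016
0.305 65 [0.2552 0.3428] 0.299 0.016
0.32 227 [0.247  0.2735] 0.2602 0.023
0.335 90 [0.2484 0.2791] 0.2638 0.022
0.35 94 [0.2449 0.2877] 0.2663 0.022
0.365 86 [0.2423 0.2917] 0.267 0.022
0.38 90 [0.2434 0.2945] 0.269 0.022
0.395 95 [0.2446 0.2975] 0.2711 0.022
0.41 92 [0.2457 0.301 ] 0.2734 0.022
0.425 104 [0.2469 0.304 ] 0.2754 0.022
0.44 102 [0.248  0.3067] 0.2773 0.022
0.455 110 [0.2491 0.3104] 0.2797 0.022
0.47 104 [0.2502 0.313 ] 0.2816 0.022
0.485 164 [0.2513 0.3162] 0.2838 0.022
0.5 188 [0.2525 0.3191] 0.2858 0.022
0.515 163 [0.2537 0.3213] 0.2875 0.022
```

View pics/w3.png

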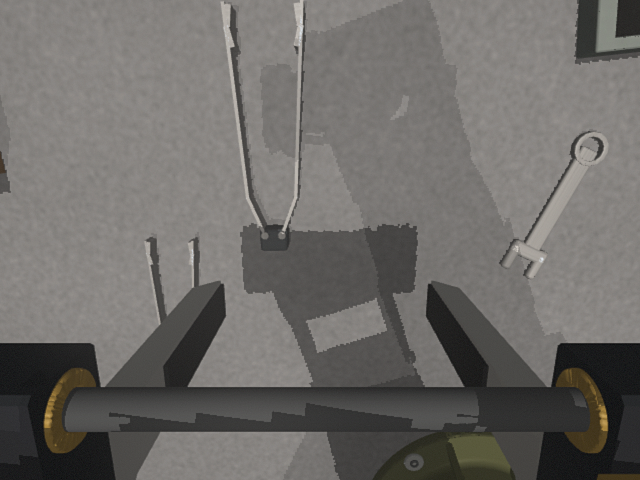

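The larger tongs run from the pivot at (275,238) to the jaws at (262,5). The smaller look-alike is at (172,280). I refine the origin along the tongs' axis.

Run:
```python
from h import *
a=np.array([.4,.2718]); t=.1365; u=np.array([np.cos(t),np.sin(t)]); n=np.array([-u[1],u[0]])
z=np.load("w3.npz"); o=dict(ee_pos=z["e"],eef_rot=z["r"]); K,W=cam("wrist",o); Xw=cloud(z["d"],K,W)
z2=np.load("top2.npz"); K2,W2=cam("top"); Xt=cloud(z2["d"],K2,W2)
for nm,X in(("w",Xw),("t",Xt)):
    L=np.stack([(X[...,:2]-a)@u,(X[...,:2]-a)@n],-1); Z=X[...,2]
    m=(Z>.008)&(Z<.05)&(abs(L[...,0])<.16)&(abs(L[...,1])<.045)
    Q=L[m]; print(nm,len(Q)); h,e=np.histogram(Q[:,0],np.arange(-.13,.15,.005)); print(list(zip((e[:-1]*1000).round(),h)))
    for s in np.arange(-.08,.13,.02):
        q=Q[abs(Q[:,0]-s)<.005]; 
        if len(q): lo,hi=np.percentile(q[:,1],[2,98]); print(s.round(2),"w",(hi-lo).round(4),"mid",((hi+lo)/2).round(4))
o=telemetry.get_obs(); print(o["ee_pos"],o["eef_rot"])
```

```text
w 3549
[(np.float64(-130.0), np.int64(0)), (np.float64(-125.0), np.int64(0)), (np.float64(-120.0), np.int64(0)), (np.float64(-115.0), np.int64(0)), (np.float64(-110.0), np.int64(0)), (np.float64(-105.0), np.int64(0)), (np.float64(-100.0), np.int64(0)), (np.float64(-95.0), np.int64(72)), (np.float64(-90.0), np.int64(143)), (np.float64(-85.0), np.int64(136)), (np.float64(-80.0), np.int64(150)), (np.float64(-75.0), np.int64(180)), (np.float64(-70.0), np.int64(56)), (np.float64(-65.0), np.int64(62)), (np.float64(-60.0), np.int64(54)), (np.float64(-55.0), np.int64(54)), (np.float64(-50.0), np.int64(60)), (np.float64(-45.0), np.int64(58)), (np.float64(-40.0), np.int64(60)), (np.float64(-35.0), np.int64(57)), (np.float64(-30.0), np.int64(57)), (np.float64(-25.0), np.int64(58)), (np.float64(-20.0), np.int64(55)), (np.float64(-15.0), np.int64(55)), (np.float64(-10.0), np.int64(65)), (np.float64(-5.0), np.int64(64)), (np.float64(0.0), np.int64(61)), (np.float64(5.0), np.int64(59)), (np.float64(10.0), np.int64(59)), (np.float64(15.0), np.int64(69)), (np.float64(20.0), np.int64(70)), (np.float64
[... 2728 characters left out ...]
float64(100.0), np.int64(15)), (np.float64(105.0), np.int64(13)), (np.float64(110.0), np.int64(19)), (np.float64(115.0), np.int64(10)), (np.float64(120.0), np.int64(1)), (np.float64(125.0), np.int64(0)), (np.float64(130.0), np.int64(1)), (np.float64(135.0), np.int64(0)), (np.float64(140.0), np.int64(0)), (np.float64(145.0), np.int64(1))]
-0.08 w 0.0259 mid 0.0014
-0.06 w 0.0352 mid 0.0015
-0.04 w 0.0478 mid 0.0016
-0.02 w 0.0507 mid 0.0015
0.0 w 0.0529 mid 0.0014
0.02 w 0.0556 mid 0.0019
0.04 w 0.0581 mid 0.0022
0.06 w 0.0619 mid 0.0023
0.08 w 0.0629 mid 0.0019
0.1 w 0.066 mid 0.0021
0.12 w 0.0715 mid 0.0042
[0.34827555 0.21248198 0.42120132] [ 3.14144810e+00 -2.97795853e-06  1.23686236e-01]
```

Call:
jog_arm(rows=[{"gripper": 0.094, "slide": [0.035, -0.026, 0.03], "spin": -0.015}, {"gripper": 0.094, "slide": [0.069, -0.0525, 0.06], "spin": -0.015}, {"gripper": 0.094, "slide": [0.069, -0.0525, 0.1], "spin": -0.015}, {"gripper": 0.094, "slide": [0.069, -0.0525, 0.14], "spin": -0.015}, {"gripper": 0.094, "slide": [0.069, -0.0525, 0.175], "spin": -0.015}, {"gripper": 0.094, "slide": [0.069, -0.0525, 0.2], "spin": -0.015}, {"gripper": 0.094, "slide": [0.069, -0.0525, 0.2], "spin": -0.015}])

```text
time_s: 12.8
ee_pos: [0.4101, 0.2721, 0.2185]
eef_rot: [3.14, 0.005, 0.137]
force: [0.6, -0.0, 1.4]
grip_width: 0.0938
grip_force: 0.0
```

Run:
```python
from h import *
o=telemetry.get_obs(); print(o["time_s"],o["ee_pos"],o["eef_rot"],o["qpos"].round(2)); go(o,.4106,.2733,.2018,.139)
```

```text
12.8 [0.41008139 0.2720626  0.21849679] [3.13950201 0.00518208 0.1368908 ] [ 0.51  0.42  1.84 -0.    0.88  1.95]
slide [ 0.0008 -0.0012  0.0167] spin -0.0021 q6 1.95
```

Call:
jog_arm(rows=[{"gripper": 0.094, "slide": [0.0, -0.001, 0.01], "spin": -0.002}, {"gripper": 0.08, "slide": [0.0, -0.001, 0.0185], "spin": -0.002}, {"gripper": 0.07, "slide": [0.0, -0.001, 0.0185], "spin": -0.002}, {"gripper": 0.06, "slide": [0.0, -0.001, 0.0185], "spin": -0.002}, {"gripper": 0.05, "slide": [0.0, -0.001, 0.0185], "spin": -0.002}, {"gripper": 0.05, "slide": [0.0, -0.001, 0.0185], "spin": -0.002}, {"gripper": 0.05, "slide": [0.0, -0.001, 0.0185], "spin": -0.002}, {"gripper": 0.05, "slide": [0.0, -0.001, 0.0185], "spin": -0.002}], squeeze=20)

```text
time_s: 13.6
ee_pos: [0.4101, 0.2746, 0.2032]
eef_rot: [-3.141, -0.001, 0.141]
force: [1.8, -1.1, 4.8]
grip_width: 0.0502
grip_force: 5.4
```

Call:
jog_arm(rows=[{"gripper": 0.05, "slide": [0, 0, -0.005], "spin": 0}, {"gripper": 0.05, "slide": [0, 0, -0.015], "spin": 0}, {"gripper": 0.05, "slide": [0, 0, -0.03], "spin": 0}, {"gripper": 0.05, "slide": [0, 0, -0.05], "spin": 0}, {"gripper": 0.05, "slide": [0, 0, -0.08], "spin": 0}, {"gripper": 0.05, "slide": [0, 0, -0.08], "spin": 0}])

```text
time_s: 14.2
ee_pos: [0.4104, 0.2749, 0.2866]
eef_rot: [-3.139, -0.005, 0.141]
force: [0.3, 0.8, -1.7]
grip_width: 0.0499
grip_force: 3.7
```

Run:
```python
from h import *
o,p,d=shot("wrist"); np.savez("w4.npz",p=p,d=d,e=o["ee_pos"],r=o["eef_rot"])
print(o["time_s"],o["ee_pos"],o["eef_rot"],o["force"],o["grip_width"],o["grip_force"])
K,W=cam("wrist",o); X=cloud(d,K,W); y=o["eef_rot"][2]; u=np.array([np.cos(y),np.sin(y)]); n=np.array([-u[1],u[0]])
L=np.stack([(X[...,:2]-o["ee_pos"][:2])@u,(X[...,:2]-o["ee_pos"][:2])@n],-1); Z=X[...,2]
m=(Z>.05)&(L[...,0]>.03)&(L[...,0]<.13)&(abs(L[...,1])<.05)
Q=L[m]; print(len(Q),Q.max(0))
for s in np.arange(.03,.12,.01):
    k=m&(abs(L[...,0]-s)<.004)
    if k.sum()>5: print(s.round(2),np.percentile(L[k][:,1],[2,98]).round(4),"z",np.median(Z[k]).round(4))
t,_=cams.camera("top"); t,dt=cams.camera("top"); K2,W2=cam("top"); Xt=cloud(dt,K2,W2)
for nm in("bush","collar"): print(nm,[(np.round(r["point"],4),r["confidence"]) for r in finder.find_in(nm,"top")])
C=np.array([.5945,-.0565]); uc=np.array([.972,.234]); nc=np.array([-.234,.972])
Lc=np.stack([(Xt[...,:2]-C)@uc,(Xt[...,:2]-C)@nc],-1); inb=(abs(Lc[...,0]+.01)<.05)&(abs(Lc[...,1])<.075)
for nm,lo,hi in(("h>58",.058,.072),("h38-52",.038,.05),("base",.025,.034)):
    k=inb&(Xt[...,2]>lo)&(Xt[...,2]<hi); q=Lc[k]
    if len(q): print(nm,len(q),"med",np.median(q,0).round(4),q.min(0).round(4),q.max(0).round(4))
ci=cv2.resize(t[150:240,285:385],None,fx=4,fy=4,interpolation=cv2.INTER_CUBIC); wv=cv2.resize(p,(480,360))
cv2.imwrite("pics/m5.png",np.hstack([cv2.resize(ci,(320,360))[:, :],wv])[:,:800,::-1])
```

```text
14.2 [0.41037772 0.27490498 0.28664779] [-3.13934785 -0.00536021  0.14089176] [ 0.32580166  0.78049461 -1.67667586] 0.04986015347836588 3.652527630329132
27795 [0.11160941 0.04991671]
0.03 [-0.0457  0.048 ] z 0.2043
0.04 [-0.0246  0.0277] z 0.1055
0.05 [-0.025   0.0281] z 0.1055
0.06 [-0.0253  0.0287] z 0.1054
0.07 [-0.0256  0.0291] z 0.1056
0.08 [-0.0259  0.0293] z 0.1064
0.09 [-0.0266  0.0301] z 0.1064
0.1 [-0.0265  0.0301] z 0.1065
0.11 [-0.027   0.0306] z 0.1066
bush [(array([ 0.6064, -0.1011,  0.0641]), 0.48), (array([ 0.6377, -0.0511,  0.0298]), 0.18)]
collar [(array([ 0.5927, -0.0134,  0.041 ]), 0.53), (array([ 0.604 , -0.0984,  0.0623]), 0.29)]
h>58 108 med [ 0.0082 -0.0402] [-0.0069 -0.056 ] [ 0.022  -0.0256]
h38-52 131 med [0.007 0.038] [-0.0082 -0.0457] [0.026 0.057]
base 1963 med [-0.0163  0.0008] [-0.0599 -0.075 ] [0.04  0.075]
```

View pics/m5.png

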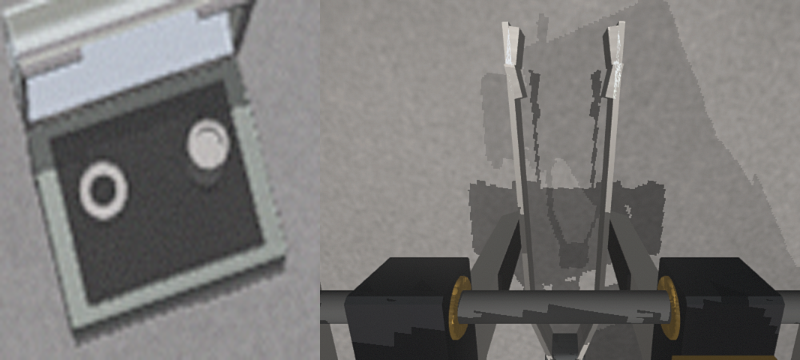

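Right half: the tongs are held level, with the jaws at (512,60) and (615,60). Left half: the ring on the left at (103,190) is the collar, and the taller part at (208,145) is the bush. Next I move to a standoff in front of the bush.

Call:
jog_arm(rows=[{"gripper": 0.05, "slide": [0, 0.02, -0.01], "spin": 0}, {"gripper": 0.05, "slide": [0, 0.055, -0.02], "spin": -0.02}, {"gripper": 0.05, "slide": [0, 0.095, -0.02], "spin": -0.04}, {"gripper": 0.05, "slide": [-0.005, 0.14, -0.02], "spin": -0.06}, {"gripper": 0.05, "slide": [-0.005, 0.185, -0.02], "spin": -0.08}, {"gripper": 0.05, "slide": [-0.005, 0.23, -0.02], "spin": -0.095}, {"gripper": 0.05, "slide": [-0.005, 0.275, -0.02], "spin": -0.095}, {"gripper": 0.05, "slide": [-0.005, 0.31, -0.02], "spin": -0.095}])

```text
time_s: 15.25
ee_pos: [0.4484, -0.0353, 0.3021]
eef_rot: [-3.141, 0.001, 0.235]
force: [0.6, 0.6, -1.3]
grip_width: 0.0502
grip_force: 3.7
```

Call:
jog_arm(rows=[{"gripper": 0.05, "slide": [0, 0.04, 0], "spin": 0}, {"gripper": 0.05, "slide": [0, 0.07, 0], "spin": 0}, {"gripper": 0.05, "slide": [0, 0.09, 0], "spin": 0}, {"gripper": 0.05, "slide": [0, 0.1, 0], "spin": 0}, {"gripper": 0.05, "slide": [0, 0.1, 0], "spin": 0}, {"gripper": 0.05, "slide": [0, 0.1, 0], "spin": 0}])

```text
time_s: 15.85
ee_pos: [0.4717, -0.1296, 0.3024]
eef_rot: [-3.141, 0.001, 0.236]
force: [0.4, 0.6, -2.0]
grip_width: 0.0498
grip_force: 3.7
```

Run:
```python
from h import *
o=telemetry.get_obs(); print(o["time_s"],o["ee_pos"],o["eef_rot"],o["grip_width"],o["grip_force"],o["force"]); go(o,.5213,-.1177,.298,.236)
```

```text
15.85 [ 0.47171336 -0.12961888  0.30235931] [-3.14090588e+00  8.01270599e-04  2.36059490e-01] 0.0498334100622891 3.6524172127246857 [ 0.35159985  0.57382875 -1.98271907]
slide [0.051  0.     0.0043] spin 0.0001 q6 0.99
```

Now 51 mm forward, so that the jaws are over the bush but well above it, and a look from the wrist.

Call:
jog_arm(rows=[{"gripper": 0.05, "slide": [0.015, 0, 0], "spin": 0}, {"gripper": 0.05, "slide": [0.035, 0, 0], "spin": 0}, {"gripper": 0.05, "slide": [0.051, 0, 0], "spin": 0}, {"gripper": 0.05, "slide": [0.051, 0, 0], "spin": 0}, {"gripper": 0.05, "slide": [0.051, 0, 0], "spin": 0}])

```text
time_s: 16.35
ee_pos: [0.5211, -0.1176, 0.3025]
eef_rot: [-3.141, 0.001, 0.237]
force: [-0.1, -0.8, -2.1]
grip_width: 0.0499
grip_force: 3.7
```

Run:
```python
from h import *
o,p,d=shot("wrist"); np.savez("w6.npz",p=p,d=d,e=o["ee_pos"],r=o["eef_rot"]); cv2.imwrite("pics/w6.png",cv2.resize(p,(640,480))[:,:,::-1])
print(o["time_s"],o["ee_pos"],o["eef_rot"],o["grip_width"])
K,W=cam("wrist",o); X=cloud(d,K,W); y=o["eef_rot"][2]; u=np.array([np.cos(y),np.sin(y)]); n=np.array([-u[1],u[0]])
L=np.stack([(X[...,:2]-o["ee_pos"][:2])@u,(X[...,:2]-o["ee_pos"][:2])@n],-1); Z=X[...,2]
b=(L[...,0]>.06)&(L[...,0]<.14)&(abs(L[...,1])<.08)
j=b&(Z>.09)&(Z<.14)&(abs(L[...,1])<.036); print("jaw top z",np.median(Z[j]),"ahead max",L[j][:,0].max())
for s in(.08,.09,.1): 
    k=j&(abs(L[...,0]-s)<.004); q=L[k][:,1]; print(s,"outer",np.percentile(q,[1,99]).round(4),"inner",q[q<0].max().round(4),q[q>0].min().round(4),np.median(Z[k]))
k=b&(Z>.058)&(Z<.074); q=L[k]; print("bush top",len(q),"z",np.median(Z[k]),"lo",np.percentile(q,1,axis=0).round(4),"hi",np.percentile(q,99,axis=0).round(4))
```

```text
16.35 [ 0.52106812 -0.11757007  0.30246885] [-3.14116610e+00  8.00760399e-04  2.37138399e-01] 0.049876389668644217
jaw top z 0.12146027880598353 ahead max 0.11068421215550996
0.08 outer [-0.0263  0.0293] inner -0.0192 0.0221 0.12155931733603415
0.09 outer [-0.0271  0.0301] inner -0.0213 0.0243 0.12143382126306282
0.1 outer [-0.0271  0.0301] inner -0.0198 0.0229 0.12154521204666086
bush top 2974 z 0.06207809207504038 lo [ 0.0802 -0.0154] hi [0.1081 0.0122]
```

View pics/w6.png

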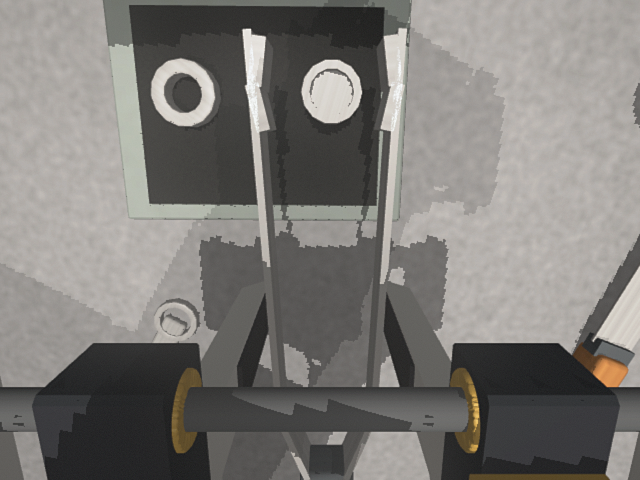

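The bush top at (331,91) lies between the jaws, 3 mm right of their midline. I shift 3 mm right and 2 mm ahead, then descend.

Call:
jog_arm(rows=[{"gripper": 0.05, "slide": [0.002, 0.003, 0.005], "spin": 0}, {"gripper": 0.05, "slide": [0.002, 0.003, 0.015], "spin": 0}, {"gripper": 0.05, "slide": [0.002, 0.003, 0.025], "spin": 0}, {"gripper": 0.05, "slide": [0.002, 0.003, 0.035], "spin": 0}, {"gripper": 0.05, "slide": [0.002, 0.003, 0.045], "spin": 0}, {"gripper": 0.05, "slide": [0.002, 0.003, 0.055], "spin": 0}, {"gripper": 0.05, "slide": [0.002, 0.003, 0.06], "spin": 0}, {"gripper": 0.05, "slide": [0.002, 0.003, 0.06], "spin": 0}])

```text
time_s: 17.2
ee_pos: [0.524, -0.1208, 0.2419]
eef_rot: [-3.141, 0.001, 0.236]
force: [0.1, -0.5, 0.2]
grip_width: 0.0499
grip_force: 3.7
```

Run:
```python
from h import *
o,p,d=shot("wrist"); 
print(o["time_s"],o["ee_pos"],o["eef_rot"],o["grip_width"],o["grip_force"],o["force"])
K,W=cam("wrist",o); X=cloud(d,K,W); y=o["eef_rot"][2]; u=np.array([np.cos(y),np.sin(y)]); n=np.array([-u[1],u[0]])
L=np.stack([(X[...,:2]-o["ee_pos"][:2])@u,(X[...,:2]-o["ee_pos"][:2])@n],-1); Z=X[...,2]
b=(L[...,0]>.06)&(L[...,0]<.14)&(abs(L[...,1])<.06)&(Z>.05)
for s in(.08,.09,.1): 
    k=b&(abs(L[...,0]-s)<.003); q=np.sort(L[k][:,1]); g=np.where(np.diff(q)>.002)[0]; print(s,q[0].round(4),[(q[i].round(4),q[i+1].round(4)) for i in g],q[-1].round(4))
k=b&(Z>.0625)&(abs(L[...,1])<.017);q=L[k]; print("bush",np.median(q,0),np.median(Z[k]))
k=b&(abs(L[...,1])>.02); print("jaw z",np.median(Z[k]))
```

```text
17.2 [ 0.5239965  -0.12080908  0.24192828] [-3.14090305e+00  1.14309284e-03  2.35835339e-01] 0.04991267081207583 3.6524566635489464 [ 0.14825131 -0.50908705  0.18120527]
0.08 -0.0265 [(np.float64(-0.0195), np.float64(-0.0087)), (np.float64(0.0132), np.float64(0.0225))] 0.0296
0.09 -0.0274 [(np.float64(-0.0215), np.float64(-0.0125)), (np.float64(0.0171), np.float64(0.0245))] 0.0307
0.1 -0.0273 [(np.float64(-0.02), np.float64(-0.0113)), (np.float64(0.0161), np.float64(0.0232))] 0.0305
bush [0.09388576 0.00239263] 0.06662132199115786
jaw z 0.06110325072877887
```

Call:
jog_arm(rows=[{"gripper": 0.048, "slide": [0, 0, 0], "spin": 0}, {"gripper": 0.046, "slide": [0, 0, 0], "spin": 0}, {"gripper": 0.044, "slide": [0, 0, 0], "spin": 0}, {"gripper": 0.042, "slide": [0, 0, 0], "spin": 0}, {"gripper": 0.04, "slide": [0, 0, 0], "spin": 0}, {"gripper": 0.036, "slide": [0, 0, 0], "spin": 0}, {"gripper": 0.03, "slide": [0, 0, 0], "spin": 0}, {"gripper": 0.03, "slide": [0, 0, 0], "spin": 0}], squeeze=28)

```text
time_s: 18.05
ee_pos: [0.5241, -0.1208, 0.2428]
eef_rot: [3.142, -0.0, 0.236]
force: [-0.3, 0.3, 0.2]
grip_width: 0.0414
grip_force: 28.0
```

Call:
jog_arm(rows=[{"gripper": 0.03, "slide": [0, 0, -0.002], "spin": 0}, {"gripper": 0.03, "slide": [0, 0, -0.008], "spin": 0}, {"gripper": 0.03, "slide": [-0.002, 0, -0.018], "spin": 0}, {"gripper": 0.03, "slide": [-0.006, 0, -0.032], "spin": 0}, {"gripper": 0.03, "slide": [-0.012, 0, -0.05], "spin": 0}, {"gripper": 0.03, "slide": [-0.018, 0, -0.068], "spin": 0}, {"gripper": 0.03, "slide": [-0.022, 0, -0.085], "spin": 0}, {"gripper": 0.03, "slide": [-0.025, 0, -0.093], "spin": 0}], squeeze=40)

```text
time_s: 18.85
ee_pos: [0.4994, -0.1268, 0.3383]
eef_rot: [3.14, -0.003, 0.236]
force: [-0.3, -0.2, -2.1]
grip_width: 0.0411
grip_force: 40.0
```

Call:
jog_arm(rows=[{"gripper": 0.03, "slide": [0, 0, 0], "spin": 0}, {"gripper": 0.03, "slide": [0, 0, 0], "spin": 0}, {"gripper": 0.03, "slide": [0, 0, 0], "spin": 0}, {"gripper": 0.03, "slide": [0, 0, 0], "spin": 0}])

```text
time_s: 19.25
ee_pos: [0.4999, -0.1266, 0.3351]
eef_rot: [-3.141, 0.001, 0.236]
force: [0.0, -0.9, -2.4]
grip_width: 0.0414
grip_force: 40.0
```

Run:
```python
from h import *
o,p,d=shot("wrist"); 
print(o["time_s"],o["ee_pos"],o["grip_width"],o["grip_force"],o["force"])
K,W=cam("wrist",o); X=cloud(d,K,W); y=o["eef_rot"][2]; u=np.array([np.cos(y),np.sin(y)]); n=np.array([-u[1],u[0]])
L=np.stack([(X[...,:2]-o["ee_pos"][:2])@u,(X[...,:2]-o["ee_pos"][:2])@n],-1); Z=X[...,2]
b=(abs(L[...,0]-.094)<.02)&(Z>.1)
for nm,k in(("bush",b&(abs(L[...,1])<.013)),("jaws",b&(abs(L[...,1])>.018)&(abs(L[...,1])<.035))): print(nm,k.sum(),np.median(L[k],0),np.median(Z[k]))
p2,_=cams.camera("side"); s=cv2.resize(p2[170:300,270:450],None,fx=2.3,fy=2.3*480/299*1.0 if 0 else 2.3)
t,_=cams.camera("top"); 
s=cv2.resize(p2[150:330,290:470],(400,400)); w=cv2.resize(t[130:330,270:490],(400,400))
cv2.imwrite("pics/f.png",np.hstack([s,w])[:,:,::-1])
```

```text
19.25 [ 0.49985199 -0.12662809  0.33505137] 0.04141148874254308 39.988110065460205 [ 0.01152096 -0.91633446 -2.35773917]
bush 5681 [0.092702   0.00026448] 0.15327979283497897
jaws 1446 [0.09200412 0.0195239 ] 0.15406931054932096
```

View pics/f.png

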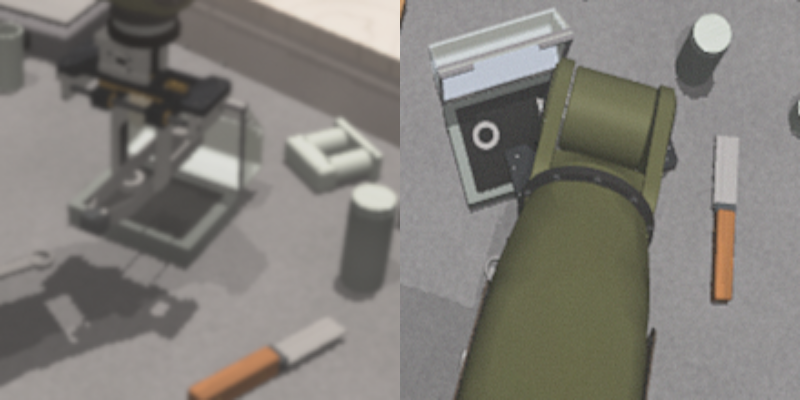

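The bush is up about 9 cm in the tongs, the cover stands open, the collar hasn't moved, and the scraper is back on the bench at (725,220). Handing in.

```bash
python3 -c "
from station import workorder; print(workorder.hand_in())"
```

```text
the job is handed in; nothing more can be done
None
```

The job is handed in: the scraper levered the cover to about 80° and is back on the bench, and the tongs hold the bush about 9 cm above the base of the case (no verdict came back), with the collar left in place.

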